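Seat a taper bearing cone in its cup and rock it to check it is free

TASK

Take the steel bearing cone with the orange handle out of the blue tray and lower it gently, small end down, fully home into the bearing carrier whose cup it fits. Then, without taking it out of the cup, rock it over about ten degrees and pause a moment to check that it is not jammed, and leave it standing upright, fully home in the cup and let go. Do not disturb the other things on the bench.

Things in the scene. Friction and masses are not known exactly. Their poses are not given: they have to be found in the camera images.
- cone: Tapered roller bearing cone with an upright orange handle, loose, about 0.35 to 0.7 kg, standing upright in the blue tray, small end down. Origin at the centre of its underside (small end), z up along the handle. Taper: 44 mm diameter at the underside, growing evenly to 84 mm at 40 mm height (half angle 26.6 degrees), then an 84 mm rim to 44 mm height; on it the plain round handle, 26 mm diameter, from 44 to 110 mm height. Round all about: yaw does not matter.
- carrier: The matching bearing carrier: fixed round aluminium housing, upright, 124 mm flange (12 mm high), 108 mm hub, flat rim 58 mm high, with an open conical steel-lined cup of the cone's own taper in its top: 78 mm diameter at the mouth, 38 mm deep, 40 mm at its floor. Origin at the centre of its underside on the bench, z up.
- seat (a point): Point on the cup's axis in the matching carrier, 24 mm above the bench, 34 mm below the mouth: the cone's origin lies here (give or take 1 mm in height) when it is fully home; its 84 mm rim then stands 6 to 10 mm above the carrier's rim. To rock 10 degrees the cone climbs about 6 mm and its underside shifts about 6 mm to the side opposite to the lean.
- mouth (a point): Centre of the mouth of the matching cup, 58 mm above the bench.
- small_carrier: A second fixed carrier, the same outside and of the same height, but with a smaller cup: 56 mm diameter at the mouth, too small: the cone would stand 22 mm proud of its proper depth. Not to be used. Origin at the centre of its underside.
- tray: Fixed blue parts tray, 160 x 130 mm (x, y), 20 mm high, walls and floor 5 mm thick. Origin at the centre of its underside. Tray and the two carriers may each stand at the left, in the middle or at the right.
- spacer: Bystander, loose, not to be moved: brass spacer ring lying in the tray, 40 mm across, 14 mm high. Origin at its underside.
- grease_tin: Bystander, loose, not to be moved: green tin, 60 mm across, 75 mm high. Origin at its underside.
- gear: Bystander, loose, not to be moved: dark steel gear lying flat with a hub, 74 mm across, 34 mm high. Origin at its underside.
- socket: Bystander, loose, not to be moved: upright steel socket, 34 mm across, 60 mm high. Origin at its underside.
- hammer: Bystander, loose, not to be moved: hammer lying on the bench. Origin at its underside.
- wrench: Bystander, loose, not to be moved: steel wrench lying on the bench. Origin at its underside.
- oil_bottle: Bystander, loose, not to be moved: amber bottle, 66 mm across, 190 mm high. Origin at its underside.
Things that resemble listed ones, but are neither listed nor needed, are in the scene too. Leave any pink or yellow look-alike of the cone alone.

How it is judged:
By the outcome, as a careful person would: the job done as asked, in the order asked, and still so for the second after the job is handed in, with the robot touching nothing.
It also fails if it takes over 51 s, if anything falls off the work surface, if the arm or the gripper's body presses on something with over 40 N, if the wrist force passes 120 N, or if a joint passes its speed limit or range.

ROBOT

A 7-joint arm with a two-finger parallel gripper is mounted at the origin on the work surface. World frame = base frame: x ahead of the robot, y to its left, z up, the work surface at z = 0. Lengths are in m, angles in rad, forces in N, time in s.
With the tool pointing down it reaches from about 0.425 to 0.825 m from the base axis. Payload 3.6 kg.
Tool frame: the origin (TCP) lies between the finger pads; the fingertips stand 8 mm ahead of it and the grasp point (between the pads) lies 11 mm behind it; z points along the fingers, y is the direction in which the jaws open and shut (so a half turn about z gives the same grasp; the last joint's range is limited). The gripper opens to 85 mm and grips with 20 to 120 N. Pads are 22 mm wide; open, the fingers measure 114 mm over their backs; the gripper's body (76 mm by 85 mm) begins 54 mm behind the grasp point. The pads swing forward as they close: fully open they stand 13 mm farther back than shut.
Start: joints at [-1.159, 0.615, -0.013, 1.423, 0.008, 1.103, -0.04], TCP at [0.276, 0.588, 0.239] pointing down, gripper open.
Joint ranges: [-3.12, 3.12], [-0.3, 2.06], [-1.34, 1.32], [0.26, 2.42], [-1.36, 4.5], [0.01, 1.98], [-2.84, 2.84]. Speed limits (rad/s): [2.79, 2.79, 3.14, 3.14, 3.14, 3.14, 3.14].

INTERFACE

Orientations are given as [roll, pitch, yaw] about the fixed x, y, z axes, in that order (R = Rz(yaw) Ry(pitch) Rx(roll)).
In Python, from cell import sensors, viewer, ticket, silhouettes gives the robot as it stands. The module is installed in compiled form; this text tells all that it offers.
- The arm moves only by the tool carry_out, never from a script. Its argument "steps" is a list of rows, each a list of 7 numbers: the finger opening in m, from 0 to 0.0854, then the shift along the world's x, y, z in m, then the turn, a rotation vector about the world's x, y, z in rad. In form: [[fingers, x, y, z, wx, wy, wz], ...]. A call has 1 to 12 rows; each row is the pose to reach, as a shift and turn from the pose commanded when the call began; what a row does not reach only later rows make up. A row lasts 1/8 s, in which the tool goes at most 62.5 mm and 10.7 degrees, less where a joint would pass 70% of its speed; a pose out of reach is approached as far as the arm can. A call with a gripper value outside its range is refused whole. The fingers move at their own pace and stop on an object; the grip force is fixed at half the most. Time passes only in rows, so rows that repeat a pose let the fingers close. It gives the time, the measured TCP pose, the force and the opening at its end, in the units of the state.
- sensors.get_state(): the state, without advancing time (a new reading comes with each control period).
- viewer.camera(name): name is "scene" or "top" or "wrist"; returns (picture, depth): 400x640x3 uint8, blue, green, red; 400x640 float32, m along the optical axis (not along the pixel's ray), 0 where there is no reading.
- viewer.camera_params(name): a dict with "camera_matrix" (3x3 intrinsics, pixels), "k1" (the pictures are not rectified: a ray, as slopes to the right and down, at radius r is drawn at 1 + k1 r^2 times it, then the intrinsics apply), "R" (3x3) and "t" (3): a world point X has camera coordinates R X + t; the wrist camera has in their place "T_tool_cam" (4x4, takes a point from camera to tool coordinates, whose origin is the TCP and whose axes are the flange's). Camera axes: x right, y down, z forward; pixel columns grow to the right and rows downward; lengths in m; the calibration is good to about 2 mm. A picture is of the moment at which its call begins: read the wrist's pose just before it. camera_params takes no time and is no camera call.
- ticket.close_job(): hands the job in, once; it reports no verdict.
Trained networks look in the newest picture that a camera, given by its name, has taken for a name from the list of things; names that differ only in an ending like _2 or _b are one class to them, and where a whole thing is asked for, a point or a joint stands for the part that bears it (a point fixed in the world has none). Each returns a list of dicts, best first, with "conf" (0 to 1); they miss things now and then, are a little off and sometimes report something else, mostly with a low value. They report only what shows in the picture. A call takes as long as a camera call. They do not tell look-alikes from the thing itself.
- silhouettes(camera, label): "region" (400x640 bool, what is visible of it) and "centre" ([column, row] in pixels, amid what is visible of it).
The state is a dict: "time_s": time; "joint_pos": joint angles; "qd": joint speeds; "effort": joint torques, N m; "tool_pos": TCP position; "orientation": TCP orientation; "ft_force": force on the tool from outside, world axes, zero at the start; "ft_torque": the same for the moment, N m; "width": opening from 0.0 (shut) to 1.0 (fully open).
Only numpy, scipy, OpenCV 4.12 (cv2) and the standard library are available. Lean on these libraries where they do the work, as an engineer would, in place of code of your own. Each camera call takes 0.05 s, during which the arm holds its last target. There are 200 camera calls.

## Working session

There is one attempt and no reset: what is moved stays moved. The work goes in short steps, Python scripts to look and compute and a tool call to move; the robot and the scene stay as the last step left them, time stands still between calls to the robot, and variables do not carry over. Pictures are saved under pics/ and viewed, about 8 in all and at most 12, crops included, and the job is handed in when it is done.

Besides the shell and the picture viewer there is one more tool, called after "Request:" by a JSON object that holds its "method" and its "body", one argument or row to a line. carry_out: Moves the arm, as the interface text tells. Its arguments: {"type":"object","properties":{"steps":{"type":"array"}},"required":["steps"]}

```bash
mkdir -p pics
cat > h.py <<'E'
import numpy as np, cv2
from cell import sensors, viewer, ticket, silhouettes
from scipy.spatial.transform import Rotation as Ro
def pose():
    s=sensors.get_state(); return np.array(s["tool_pos"]),Ro.from_euler('xyz',s["orientation"]).as_matrix(),s
def cloud(name,img_d,P=None):
    p=viewer.camera_params(name);K=np.array(p["camera_matrix"]);d=img_d
    v,u=np.mgrid[0:400,0:640]
    pts=cv2.undistortPoints(np.stack([u,v],-1).reshape(-1,1,2).astype(float),K,np.array([p["k1"],0,0,0.])).reshape(400,640,2)
    X=np.concatenate([pts*d[...,None],d[...,None]],-1)
    if name=="wrist":
        T=np.array(p["T_tool_cam"]);X=X@T[:3,:3].T+T[:3,3];X=X@P[1].T+P[0]
    else: X=(X-np.array(p["t"]))@np.array(p["R"])
    X[d<=0]=np.nan
    return X
E
python3 - <<'E'
from h import *
P=pose();print(P[2])
for n in("top","scene"):
    im,d=viewer.camera(n);cv2.imwrite(f"pics/{n}0.png",im);np.save(f"{n}0.npy",d);X=cloud(n,d)
    for l in("cone","carrier","small_carrier","tray","spacer","grease_tin","oil_bottle","gear","socket","hammer","wrench"):
        for r in silhouettes(n,l):
            m=r["region"]
            print(n,l,round(r["conf"],2),np.round(r["centre"]),m.sum(),np.round(np.nanmedian(X[m],0),3),np.round(np.nanpercentile(X[m],[2,98],axis=0),3).tolist())
E
```

```text
{'time_s': 0.0, 'joint_pos': array([-1.1585058 ,  0.61591717, -0.01259977,  1.42495323,  0.00810591,
        1.10340645, -0.04038325]), 'qd': array([-0.00040141, -0.00051936,  0.00017868,  0.00268879, -0.00011552,
        0.00129976,  0.00049147]), 'effort': array([-1.51931783e-05, -4.69219279e+01,  2.59009162e-01, -1.71032989e+01,
        9.92778107e-03,  9.59472178e-03,  1.07239806e-06]), 'tool_pos': array([0.27582345, 0.58772445, 0.23812151]), 'orientation': array([-3.13895938e+00,  5.43802073e-05,  2.70287497e+00]), 'ft_force': array([-0.35155769,  0.17978262,  0.05236148]), 'ft_torque': array([-0.00552213, -0.03356096, -0.03209932]), 'width': 1.0009645239837814}
top cone 0.82 [252. 226.] 1020 [0.539 0.233 0.049] [[0.502, 0.2, 0.046], [0.577, 0.273, 0.116]]
top cone 0.73 [243. 299.] 1104 [0.371 0.259 0.044] [[0.329, 0.226, 0.04], [0.404, 0.299, 0.111]]
top cone 0.71 [162. 275.] 1148 [0.425 0.435 0.044] [[0.383, 0.403, 0.04], [0.461, 0.481, 0.111]]
top carrier 0.63 [346. 214.] 2073 [0.564 0.027 0.05 ] [[0.512, -0.025, 0.011], [0.617, 0.079, 0.061]]
top small_carrier 0.8 [476. 238.
[... 1312 characters left out ...]
362. 208.] 1227 [0.574 0.231 0.006] [[0.484, 0.163, 0.0], [0.643, 0.307, 0.022]]
scene grease_tin 0.74 [316. 239.] 677 [0.745 0.105 0.062] [[0.704, 0.077, 0.008], [0.757, 0.131, 0.078]]
scene oil_bottle 0.65 [446. 207.] 1279 [0.661 0.436 0.099] [[0.633, 0.412, 0.006], [0.674, 0.469, 0.19]]
scene gear 0.75 [223. 246.] 540 [ 0.737 -0.14   0.02 ] [[0.692, -0.176, 0.0], [0.762, -0.108, 0.036]]
scene socket 0.61 [323. 161.] 167 [0.392 0.113 0.047] [[0.369, 0.1, 0.003], [0.399, 0.128, 0.062]]
scene hammer 0.87 [353. 264.] 1165 [0.805 0.203 0.023] [[0.762, 0.055, 0.007], [0.835, 0.303, 0.028]]
scene wrench 0.79 [224. 265.] 520 [ 0.794 -0.131  0.007] [[0.769, -0.224, -0.001], [0.812, -0.052, 0.011]]
```

Run:
```python
from h import *
from scipy.optimize import least_squares
def circ(p):
    f=least_squares(lambda q:np.hypot(p[:,0]-q[0],p[:,1]-q[1])-q[2],[*p.mean(0),.04],loss='soft_l1',f_scale=.002).x
    return np.round(f,4)
for n in("top","scene"):
    X=cloud(n,np.load(n+"0.npy")).reshape(-1,3)
    for nm,c,r in(("cone",(.540,.235),.06),("A",(.566,.024),.08),("B",(.515,-.282),.08)):
        q=X[np.hypot(X[:,0]-c[0],X[:,1]-c[1])<r]
        if nm=="cone":
            h=q[q[:,2]>.105];print(n,"handle top",len(h),np.round(np.median(h,0),4),np.round((h.max(0)+h.min(0))/2,4), np.round(np.ptp(h,0),4))
            h=q[(q[:,2]>.044)&(q[:,2]<.055)];print(n,"rim",circ(h[:,:2]),len(h),np.median(h[:,2]))
        else:
            h=q[(q[:,2]>.052)&(q[:,2]<.066)];e=cv2.minEnclosingCircle(h[:,:2].astype(np.float32))
            print(n,nm,"rim z",np.median(h[:,2]),"outer",np.round(e[0],4),round(e[1],4))
            # inner edge: bin angles
            for it in range(5):
                c0=np.array(e[0]) if it==0 else f[:2]
                dv=h[:,:2]-c0;a=np.arctan2(dv[:,1],dv[:,0]);r_=np.hypot(*dv.T)
                b=((a+np.pi)/(2*np.pi)*24).astype(int)%24
                inn=np.array([h[b==k][np.argmin(r_[b==k]),:2] for k in range(24) if (b==k).any()])
                out=np.array([h[b==k][np.argmax(r_[b==k]),:2] for k in range(24) if (b==k).any()])
                f=circ(inn)
            print("   inner",f,"outer",circ(out), "floor z",np.round(np.percentile(q[np.hypot(*(q[:,:2]-f[:2]).T)<.018][:,2],[5,50]),3))
im=cv2.imread("pics/top0.png");cv2.imwrite("pics/top0c.png",cv2.resize(im[80:360,90:560],None,fx=1.7,fy=1.7))
```

```text
top handle top 120 [0.5386 0.2348 0.1148] [0.5397 0.2358 0.1119] [0.0233 0.0231 0.0122]
top rim [0.5393 0.2381 0.0318] 922 0.049008975132948385
top A rim z 0.058040275839297266 outer [0.5664 0.0234] 0.054
   inner [0.5662 0.0237 0.0356] outer [0.5662 0.0234 0.0536] floor z [0.019 0.021]
top B rim z 0.05805663828179462 outer [ 0.5137 -0.2865] 0.0544
   inner [ 0.5138 -0.2854  0.0244] outer [ 0.514  -0.2867  0.0538] floor z [0.019 0.029]
scene handle top 63 [0.5446 0.2338 0.1137] [0.5404 0.2341 0.1123] [0.0277 0.0227 0.0132]
scene rim [0.5374 0.2348 0.0321] 363 0.048839468281861184
scene A rim z 0.057648297843411786 outer [0.5659 0.0231] 0.0581
   inner [0.5693 0.0219 0.0362] outer [0.5666 0.0219 0.0543] floor z [-0.755 -0.746]
scene B rim z 0.0581754303449767 outer [ 0.5155 -0.2857] 0.0577
   inner [ 0.5176 -0.2867  0.0252] outer [ 0.5164 -0.2876  0.0547] floor z [-0.755 -0.746]
```

View pics/top0c.png

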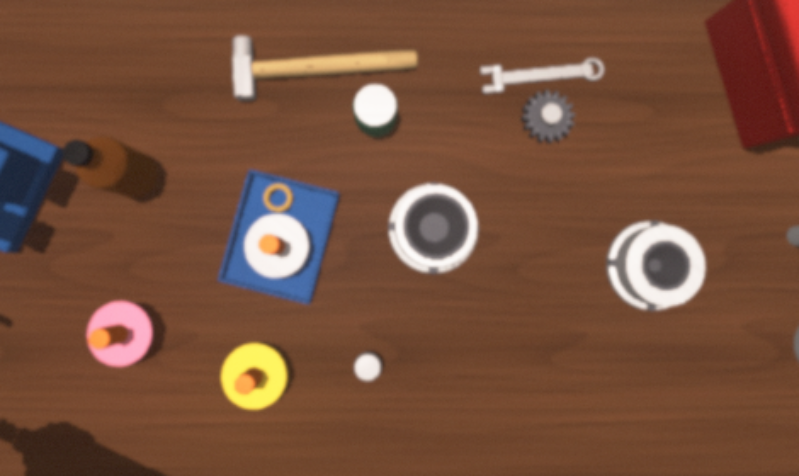

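The top view shows the steel cone with the orange handle in the blue tray at crop (275,245). The wide-cup carrier is at (433,228), and the small-cup one is on the right at (657,265). The pink and yellow look-alikes stand apart, and the spacer is in the tray at (278,197). I'll hover over the cone and check from near.

Request:
{"method": "carry_out", "body": {
  "steps": [
    [0.085,0.03,-0.04,0,0,0,0],
    [0.085,0.06,-0.08,0,0,0,0],
    [0.085,0.09,-0.12,0,0,0,0],
    [0.085,0.12,-0.16,0,0,0,0],
    [0.085,0.15,-0.2,0,0,0,0],
    [0.085,0.18,-0.24,0,0,0,0],
    [0.085,0.21,-0.28,0,0,0,0],
    [0.085,0.24,-0.32,0,0,0,0],
    [0.085,0.255,-0.342,0,0,0,0],
    [0.085,0.263,-0.353,-0.01,0,0,0],
    [0.085,0.263,-0.353,-0.02,0,0,0],
    [0.085,0.263,-0.353,-0.02,0,0,0]
  ]
}}

```text
time_s: 2.7
tool_pos: [0.5372, 0.2371, 0.2177]
orientation: [-3.14, -0.003, 2.706]
ft_force: [-0.1, 0.3, 0.5]
width: 0.992
```

```bash
cat > w.py <<'E'
from h import *
import sys
def look(tag):
    P=pose();im,d=viewer.camera("wrist");cv2.imwrite(f"pics/{tag}.png",im);X=cloud("wrist",d,P)
    print("t",P[2]["time_s"],"tcp",np.round(P[0],4),"rpy",np.round(P[2]["orientation"],4),"F",np.round(P[2]["ft_force"],2),"w",round(P[2]["width"],3))
    return P,im,X
E
python3 - <<'E'
from w import *
P,im,X=look("w1")
for r in silhouettes("wrist","cone"):
    m=r["region"];q=X[m];q=q[np.isfinite(q[:,0])]
    print(round(r["conf"],2),r["centre"],m.sum(),np.round(np.median(q,0),3))
    h=q[q[:,2]>.108]
    if len(h)>20:print("handle top c,r",cv2.minEnclosingCircle(h[:,:2].astype(np.float32)),np.median(h,0))
    h=q[(q[:,2]>.044)&(q[:,2]<.055)]
    if len(h)>20:print("rim c,r",cv2.minEnclosingCircle(h[:,:2].astype(np.float32)),np.median(h[:,2]))
E
```

```text
t 2.7 tcp [0.5372 0.2371 0.2177] rpy [-3.1399 -0.0035  2.7059] F [-0.06  0.29  0.55] w 0.992
0.72 [327.3, 182.7] 5838 [0.532 0.24  0.048]
handle top c,r ((0.5386499166488647, 0.23648247122764587), 0.012915091589093208) [0.53788254 0.23693043 0.11409446]
rim c,r ((0.5394504070281982, 0.2366536259651184), 0.042301010340452194) 0.048220299670516054
0.63 [269.4, 15.6] 2968 [0.39  0.252 0.043]
rim c,r ((0.3813968598842621, 0.25721022486686707), 0.038774896413087845) 0.044299459268592786
0.48 [490.6, 0.3] 245 [0.457 0.423 0.043]
rim c,r ((0.4569397568702698, 0.42541950941085815), 0.015732409432530403) 0.04434276756099664
```

View pics/w1.png

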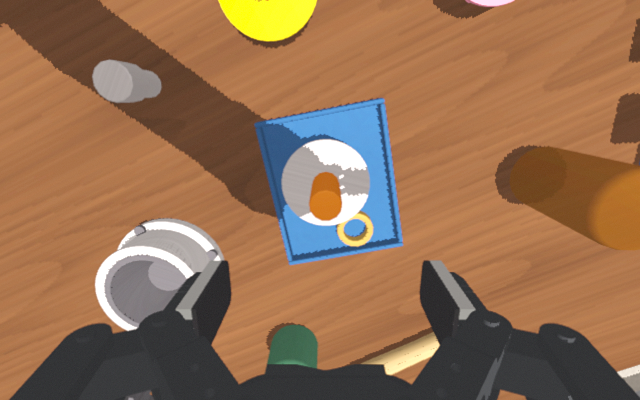

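The wrist view shows the cone at (327,183) in the tray with the spacer beside it at (355,229). Its position agrees with the first estimate to about 1 mm, so I'll descend in stages.

Request:
{"method": "carry_out", "body": {
  "steps": [
    [0.085,0.001,0,-0.015,0,0,0],
    [0.085,0.001,0,-0.035,0,0,0],
    [0.085,0.001,0,-0.055,0,0,0],
    [0.085,0.001,0,-0.07,0,0,0],
    [0.085,0.001,0,-0.07,0,0,0],
    [0.085,0.001,0,-0.07,0,0,0]
  ]
}}

```text
time_s: 3.55
tool_pos: [0.5406, 0.2357, 0.1498]
orientation: [3.141, 0.001, 2.703]
ft_force: [0.9, -0.4, 0.6]
width: 0.995
```

Run:
```python
from w import *
P,im,X=look("w2")
q=X.reshape(-1,3);q=q[np.hypot(q[:,0]-.539,q[:,1]-.236)<.03];h=q[q[:,2]>.108]
if len(h)>20:print("handle top c,r",cv2.minEnclosingCircle(h[:,:2].astype(np.float32)),np.median(h,0))
```

```text
t 3.55 tcp [0.5406 0.2357 0.1498] rpy [3.1407e+00 7.0000e-04 2.7029e+00] F [ 0.93 -0.4   0.61] w 0.995
handle top c,r ((0.5269870758056641, 0.24158748984336853), 0.0266298595815897) [0.53177537 0.23886565 0.22116754]
```

Request:
{"method": "carry_out", "body": {
  "steps": [
    [0.085,-0.001,0.001,-0.02,0,0,0],
    [0.085,-0.001,0.001,-0.04,0,0,0],
    [0.085,-0.001,0.001,-0.06,0,0,0],
    [0.085,-0.001,0.001,-0.074,0,0,0],
    [0.085,-0.001,0.001,-0.074,0,0,0],
    [0.06,-0.001,0.001,-0.074,0,0,0],
    [0.04,-0.001,0.001,-0.074,0,0,0],
    [0.03,-0.001,0.001,-0.074,0,0,0],
    [0.01,-0.001,0.001,-0.074,0,0,0],
    [0.01,-0.001,0.001,-0.074,0,0,0],
    [0.01,-0.001,0.001,-0.074,0,0,0],
    [0.01,-0.001,0.001,-0.074,0,0,0]
  ]
}}

```text
time_s: 5.1
tool_pos: [0.5393, 0.2364, 0.0759]
orientation: [3.141, 0.0, 2.703]
ft_force: [-1.3, -0.8, 5.9]
width: 0.289
```

Request:
{"method": "carry_out", "body": {
  "steps": [
    [0.01,0,0,0.004,0,0,0],
    [0.01,0,0,0.01,0,0,0],
    [0.01,0,0,0.025,0,0,0],
    [0.01,0,0,0.045,0,0,0],
    [0.01,0,0,0.065,0,0,0],
    [0.01,0,0,0.085,0,0,0],
    [0.01,0,0,0.095,0,0,0],
    [0.01,0,0,0.1,0,0,0],
    [0.01,0,0,0.1,0,0,0],
    [0.01,0,0,0.1,0,0,0]
  ]
}}

```text
time_s: 6.35
tool_pos: [0.5385, 0.2361, 0.1745]
orientation: [-3.14, -0.001, 2.703]
ft_force: [0.2, 0.7, -5.6]
width: 0.292
```

```bash
cat > g.py <<'E'
from w import *
def seen(tag):
    P,im,X=look(tag+"_w")
    for n in("top","scene"):
        im,d=viewer.camera(n);cv2.imwrite(f"pics/{tag}_{n}.png",im);Y=cloud(n,d)
        for r in silhouettes(n,"cone"):
            q=Y[r["region"]];q=q[np.isfinite(q[:,0])]
            q=q[np.hypot(*(q[:,:2]-P[0][:2]).T)<.07]
            if len(q)<80: continue
            zr=np.median(q[:,2]); 
            print(n,round(r["conf"],2),len(q),"med",np.round(np.median(q,0),4),"lo/hi",np.round(np.percentile(q,[3,97],axis=0),3).tolist())
    return P,X
E
python3 - <<'E'
from g import *
seen("l1")
a=cv2.imread("pics/l1_scene.png")[100:300,220:460];b=cv2.imread("pics/l1_w.png")
cv2.imwrite("pics/l1c.png",np.hstack([cv2.resize(a,(400,333)),cv2.resize(b,(400,333))]))
E
```

```text
t 6.35 tcp [0.5385 0.2361 0.1745] rpy [-3.1400e+00 -1.3000e-03  2.7028e+00] F [ 0.21  0.68 -5.57] w 0.292
top 0.62 283 med [0.5497 0.2142 0.1475] lo/hi [[0.501, 0.197, 0.145], [0.574, 0.23, 0.15]]
scene 0.65 677 med [0.5508 0.2321 0.1478] lo/hi [[0.517, 0.199, 0.114], [0.577, 0.27, 0.214]]
```

View pics/l1c.png

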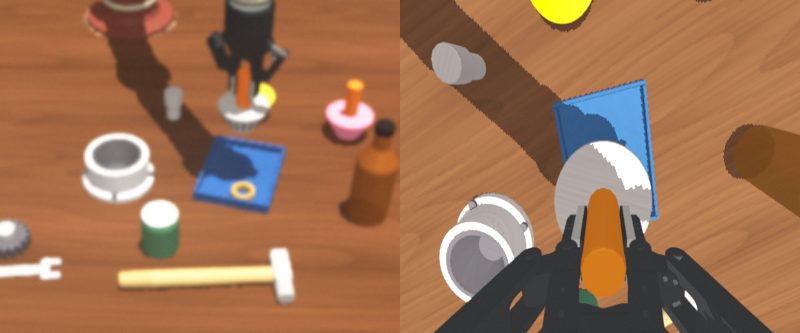

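Run:
```python
from w import *
from scipy.optimize import least_squares
P,im,X=look("w3");q=X.reshape(-1,3);q=q[np.isfinite(q[:,0])]
def fit(p,r):
    return np.round(least_squares(lambda c:np.hypot(p[:,0]-c[0],p[:,1]-c[1])-r,p.mean(0),loss='soft_l1',f_scale=.001).x,4)
def edge(h,c,outer,n=72):
    dv=h[:,:2]-c;a=((np.arctan2(dv[:,1],dv[:,0])+np.pi)/(2*np.pi)*n).astype(int)%n;r=np.hypot(*dv.T)
    return np.array([h[a==k][(np.argmax if outer else np.argmin)(r[a==k]),:2] for k in range(n) if (a==k).sum()>2])
h=q[(np.hypot(q[:,0]-.5663,q[:,1]-.0235)<.06)&(abs(q[:,2]-.058)<.004)]
print("carrier",len(h),np.median(h[:,2]),"inner",fit(edge(h,[.5663,.0235],0),.039),"outer",fit(edge(h,[.5663,.0235],1),.054))
h=q[(np.hypot(q[:,0]-P[0][0],q[:,1]-P[0][1])<.048)&(abs(q[:,2]-.148)<.005)]
e=edge(h,P[0][:2],1);e=e[np.hypot(*(e-P[0][:2]).T)>.036];f=fit(e,.042)
A=np.c_[h[:,:2]-P[0][:2],np.ones(len(h))];pl=np.linalg.lstsq(A,h[:,2],rcond=None)[0]
print("cone rim",len(h),len(e),f,"plane",np.round(pl,4),"tcp",P[0])
```

```text
t 6.6 tcp [0.539  0.2363 0.1749] rpy [-3.1409e+00 -5.0000e-04  2.7028e+00] F [ 0.49 -0.07 -5.21] w 0.291
carrier 3864 0.057054235284446184 inner [0.5669 0.0249] outer [0.5656 0.0233]
cone rim 10381 48 [0.5386 0.2361] plane [ 0.0018 -0.0033  0.1472] tcp [0.53897557 0.23630548 0.17489995]
```

Request:
{"method": "carry_out", "body": {
  "steps": [
    [0.01,0.002,-0.015,0,0,0,0],
    [0.01,0.006,-0.045,0,0,0,0],
    [0.01,0.01,-0.08,0,0,0,0],
    [0.01,0.015,-0.115,0,0,0,0],
    [0.01,0.019,-0.15,0,0,0,0],
    [0.01,0.023,-0.18,0,0,0,0],
    [0.01,0.026,-0.202,0,0,0,0],
    [0.01,0.0275,-0.2125,0,0,0,0],
    [0.01,0.0275,-0.2125,-0.01,0,0,0],
    [0.01,0.0275,-0.2125,-0.02,0,0,0],
    [0.01,0.0275,-0.2125,-0.03,0,0,0],
    [0.01,0.0275,-0.2125,-0.03,0,0,0]
  ]
}}

```text
time_s: 8.15
tool_pos: [0.5655, 0.0248, 0.1438]
orientation: [-3.14, -0.003, 2.704]
ft_force: [-0.5, 0.1, -5.7]
width: 0.287
```

Run:
```python
from g import *
seen("l2")
a=cv2.imread("pics/l2_scene.png")[100:300,180:420];b=cv2.imread("pics/l2_top.png")[130:290,250:442]
cv2.imwrite("pics/l2c.png",np.hstack([cv2.resize(a,(400,333)),cv2.resize(b,(400,333))]))
```

```text
t 8.15 tcp [0.5655 0.0248 0.1438] rpy [-3.1402 -0.0032  2.7044] F [-0.49  0.14 -5.74] w 0.287
top 0.63 146 med [0.5498 0.0548 0.1176] lo/hi [[0.531, 0.041, 0.115], [0.572, 0.064, 0.12]]
scene 0.72 603 med [0.5794 0.0234 0.1185] lo/hi [[0.544, -0.011, 0.083], [0.606, 0.059, 0.182]]
scene 0.71 1205 med [0.6003 0.0267 0.0339] lo/hi [[0.54, -0.029, 0.003], [0.626, 0.076, 0.06]]
```

View pics/l2c.png

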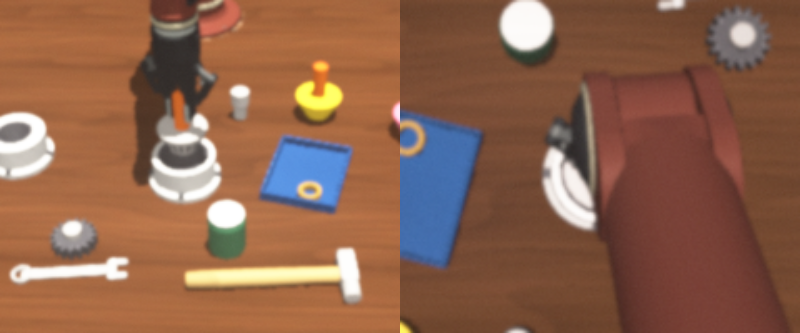

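The cone hangs over the wide cup, at crop (183,130) with the cup at (185,165). I'll lower it in small steps and watch the force.

Request:
{"method": "carry_out", "body": {
  "steps": [
    [0.01,0,0,-0.006,0,0,0],
    [0.01,0,0,-0.012,0,0,0],
    [0.01,0,0,-0.018,0,0,0],
    [0.01,0,0,-0.024,0,0,0],
    [0.01,0,0,-0.03,0,0,0],
    [0.01,0,0,-0.034,0,0,0],
    [0.01,0,0,-0.038,0,0,0],
    [0.01,0,0,-0.041,0,0,0],
    [0.01,0,0,-0.043,0,0,0],
    [0.01,0,0,-0.044,0,0,0],
    [0.01,0,0,-0.044,0,0,0]
  ]
}}

```text
time_s: 9.78
tool_pos: [0.5667, 0.0239, 0.1013]
orientation: [-3.142, 0.0, 2.703]
ft_force: [0.5, -0.0, -6.0]
width: 0.289
```

Request:
{"method": "carry_out", "body": {
  "steps": [
    [0.01,0,0,-0.001,0,0,0],
    [0.01,0,0,-0.002,0,0,0],
    [0.01,0,0,-0.003,0,0,0],
    [0.01,0,0,-0.003,0,0,0]
  ]
}}

```text
time_s: 10.28
tool_pos: [0.5665, 0.0239, 0.0982]
orientation: [-3.141, -0.0, 2.703]
ft_force: [0.0, 0.4, -6.3]
width: 0.29
```

Request:
{"method": "carry_out", "body": {
  "steps": [
    [0.01,0,0,-0.001,0,0,0],
    [0.01,0,0,-0.002,0,0,0],
    [0.01,0,0,-0.002,0,0,0]
  ]
}}

```text
time_s: 10.65
tool_pos: [0.5666, 0.0239, 0.0962]
orientation: [-3.141, -0.0, 2.703]
ft_force: [-0.7, -0.1, -5.9]
width: 0.286
```

Request:
{"method": "carry_out", "body": {
  "steps": [
    [0.01,0,0,-0.001,0,0,0],
    [0.01,0,0,-0.001,0,0,0]
  ]
}}

```text
time_s: 10.9
tool_pos: [0.5664, 0.0235, 0.0953]
orientation: [-3.141, -0.0, 2.702]
ft_force: [0.2, -0.5, -4.8]
width: 0.29
```

Request:
{"method": "carry_out", "body": {
  "steps": [
    [0.01,0,0,-0.001,0,0,0],
    [0.01,0,0,-0.001,0,0,0]
  ]
}}

```text
time_s: 11.15
tool_pos: [0.5664, 0.0234, 0.0949]
orientation: [-3.141, -0.0, 2.703]
ft_force: [-2.0, -2.4, 1.8]
width: 0.288
```

Request:
{"method": "carry_out", "body": {
  "steps": [
    [0.01,-0.0005,-0.0005,-0.001,0,0,0],
    [0.01,-0.0005,-0.0005,-0.001,0,0,0]
  ]
}}

```text
time_s: 11.4
tool_pos: [0.5664, 0.0233, 0.0948]
orientation: [3.141, 0.001, 2.703]
ft_force: [-4.3, -1.7, 7.2]
width: 0.288
```

Run:
```python
from w import *
P,im,X=look("w4");q=X.reshape(-1,3)
h=q[(np.hypot(q[:,0]-P[0][0],q[:,1]-P[0][1])<.040)&(abs(q[:,2]-.067)<.006)]
A=np.c_[h[:,:2]-P[0][:2],np.ones(len(h))];print("cone rim",len(h),np.round(np.linalg.lstsq(A,h[:,2],rcond=None)[0],4))
r=np.hypot(q[:,0]-.5663,q[:,1]-.0235);h=q[(r>.047)&(r<.053)&(abs(q[:,2]-.058)<.006)];print("carrier rim",len(h),np.median(h[:,2]))
```

```text
t 11.4 tcp [0.5664 0.0233 0.0948] rpy [3.1412e+00 9.0000e-04 2.7027e+00] F [-4.27 -1.74  7.19] w 0.288
cone rim 8986 [-0.0012 -0.0008  0.0672]
carrier rim 4147 0.05718342868216378
```

Fully home: the cone's rim is 10 mm above the carrier's rim and level. Next I'll rock it along the jaw direction, half way first to check the forces.

Request:
{"method": "carry_out", "body": {
  "steps": [
    [0.01,-0.0005,0,0.001,0,0,0],
    [0.01,-0.0002,0.0007,0.0018,-0.0197,0.0093,0],
    [0.01,0.0002,0.0014,0.0025,-0.0395,0.0186,0],
    [0.01,0.0005,0.0021,0.0031,-0.059,0.028,0],
    [0.01,0.0008,0.0028,0.0036,-0.079,0.0373,0],
    [0.01,0.0008,0.0028,0.0036,-0.079,0.0373,0]
  ]
}}

```text
time_s: 12.2
tool_pos: [0.5677, 0.0264, 0.0974]
orientation: [-3.054, 0.001, 2.704]
ft_force: [-0.8, -2.4, 4.1]
width: 0.291
```

Request:
{"method": "carry_out", "body": {
  "steps": [
    [0.01,0.0003,0.0007,0.0007,-0.0197,0.0093,0],
    [0.01,0.0007,0.0014,0.0014,-0.0395,0.0186,0],
    [0.01,0.001,0.0021,0.0021,-0.059,0.028,0],
    [0.01,0.0013,0.0028,0.0027,-0.079,0.0373,0],
    [0.01,0.0013,0.0028,0.0027,-0.079,0.0373,0],
    [0.01,0.0013,0.0028,0.0027,-0.079,0.0373,0],
    [0.01,0.0013,0.0028,0.0027,-0.079,0.0373,0],
    [0.01,0.0013,0.0028,0.0027,-0.079,0.0373,0]
  ]
}}

```text
time_s: 13.2
tool_pos: [0.5687, 0.0293, 0.0997]
orientation: [-2.968, 0.0, 2.703]
ft_force: [1.1, 0.4, 3.1]
width: 0.289
```

Run:
```python
from w import *
P,im,X=look("w5");q=X.reshape(-1,3)
l=np.array([.427,.904]);c=P[0]-P[1][:,2]*-1*.0  
ax=-P[1][:,2];print("axis",np.round(ax,3),"tilt",np.degrees(np.arccos(ax[2])))
o=P[0]-ax*.0705;print("cone origin",np.round(o,4))
top=o+ax*.044
h=q[(np.linalg.norm(q-top,axis=1)<.040)&(abs((q-top)@ax)<.004)]
A=np.c_[h[:,:2]-P[0][:2],np.ones(len(h))];s=np.linalg.lstsq(A,h[:,2],rcond=None)[0];n=np.r_[-s[:2],1];n/=np.linalg.norm(n)
print("seen rim",len(h),"normal",np.round(n,3),"tilt",np.degrees(np.arccos(n[2])),"offset along axis",np.median((h-top)@ax))
cv2.imwrite("pics/w5s.png",im)
```

```text
t 13.2 tcp [0.5687 0.0293 0.0997] rpy [-2.968e+00  3.000e-04  2.703e+00] F [1.09 0.38 3.06] w 0.289
axis [0.073 0.157 0.985] tilt 9.946885152195755
cone origin [0.5635 0.0183 0.0303]
seen rim 8969 normal [0.07  0.158 0.985] tilt 9.952493810080172 offset along axis -0.0013046051945007462
```

The cone is tilted 9.95°, confirmed by both the tool pose and the rim seen by the camera, and forces are low. I'll hold a little longer, then bring it back upright.

Request:
{"method": "carry_out", "body": {
  "steps": [
    [0.01,0,0,0,0,0,0],
    [0.01,0,0,0,0,0,0],
    [0.01,0,0,0,0,0,0],
    [0.01,0,0,0,0,0,0],
    [0.01,-0.0003,-0.0007,-0.0005,0.0197,-0.0093,0],
    [0.01,-0.0007,-0.0014,-0.0012,0.0395,-0.0186,0],
    [0.01,-0.001,-0.0021,-0.0019,0.059,-0.028,0],
    [0.01,-0.0013,-0.0028,-0.0025,0.079,-0.0373,0],
    [0.01,-0.0016,-0.0035,-0.003,0.0985,-0.0466,0],
    [0.01,-0.002,-0.0042,-0.0037,0.118,-0.056,0],
    [0.01,-0.0023,-0.0049,-0.0043,0.138,-0.0653,0],
    [0.01,-0.0026,-0.0056,-0.005,0.158,-0.0746,0]
  ]
}}

```text
time_s: 14.75
tool_pos: [0.5661, 0.0233, 0.0948]
orientation: [3.14, 0.001, 2.703]
ft_force: [4.0, 0.9, 7.7]
width: 0.287
```

Request:
{"method": "carry_out", "body": {
  "steps": [
    [0.01,0,0,-0.0005,0,0,0],
    [0.01,0,0,-0.001,0,0,0],
    [0.01,0,0,-0.001,0,0,0]
  ]
}}

```text
time_s: 15.12
tool_pos: [0.5661, 0.0232, 0.0948]
orientation: [3.14, 0.001, 2.702]
ft_force: [1.8, -0.2, 11.1]
width: 0.281
```

```bash
cat > rim.py <<'E'
from w import *
def rim(tag):
    P,im,X=look(tag);q=X.reshape(-1,3)
    d=np.hypot(q[:,0]-.5663,q[:,1]-.0235)
    h=q[(d<.040)&(abs(q[:,2]-.067)<.008)]
    A=np.c_[h[:,:2]-[.5663,.0235],np.ones(len(h))];print("cone rim",len(h),np.round(np.linalg.lstsq(A,h[:,2],rcond=None)[0],4))
    h=q[(d>.047)&(d<.053)&(abs(q[:,2]-.058)<.006)];print("carrier rim",len(h),np.median(h[:,2]))
E
python3 -c "from rim import *;rim('w6')"
```

```text
t 15.125 tcp [0.5661 0.0232 0.0948] rpy [3.1402e+00 1.2000e-03 2.7023e+00] F [ 1.78 -0.24 11.06] w 0.281
cone rim 9056 [ 0.0037 -0.0013  0.0673]
carrier rim 4168 0.05719553719493797
```

Request:
{"method": "carry_out", "body": {
  "steps": [
    [0.01,0,0,0.0012,0,0,0],
    [0.03,0,0,0.0012,0,0,0],
    [0.04,0,0,0.0012,0,0,0],
    [0.055,0,0,0.0012,0,0,0],
    [0.07,0,0,0.0012,0,0,0],
    [0.07,0,0,0.0012,0,0,0],
    [0.07,0,0,0.01,0,0,0],
    [0.07,0,0,0.025,0,0,0],
    [0.07,0,0,0.05,0,0,0],
    [0.07,0,0,0.08,0,0,0],
    [0.07,0,0,0.11,0,0,0],
    [0.07,0,0,0.11,0,0,0]
  ]
}}

```text
time_s: 16.68
tool_pos: [0.5676, 0.0235, 0.2073]
orientation: [3.138, 0.007, 2.703]
ft_force: [0.0, 0.5, -0.3]
width: 0.817
```

Run:
```python
from rim import *
rim('w7')
im,d=viewer.camera("scene");cv2.imwrite("pics/s7.png",im)
a=im[100:300,180:480];b=cv2.imread("pics/w7.png");X=cloud("scene",d)
for l in("spacer","grease_tin","oil_bottle","gear","socket","hammer","wrench"):
    for r in silhouettes("scene",l)[:1]:print(l,np.round(np.nanmedian(X[r["region"]],0),3))
cv2.imwrite("pics/c7.png",np.hstack([cv2.resize(a,(400,267)),cv2.resize(b,(400,267))]))
```

```text
t 16.675 tcp [0.5676 0.0235 0.2073] rpy [3.1379 0.0066 2.7027] F [ 0.04  0.52 -0.33] w 0.817
cone rim 4832 [-0.      0.0003  0.0672]
carrier rim 2307 0.05726016280090518
spacer [ 0.541 -0.282  0.047]
grease_tin [0.745 0.106 0.061]
oil_bottle [0.661 0.437 0.098]
gear [ 0.737 -0.139  0.02 ]
socket [0.392 0.113 0.045]
hammer [0.804 0.207 0.023]
wrench [ 0.793 -0.129  0.007]
```

View pics/c7.png

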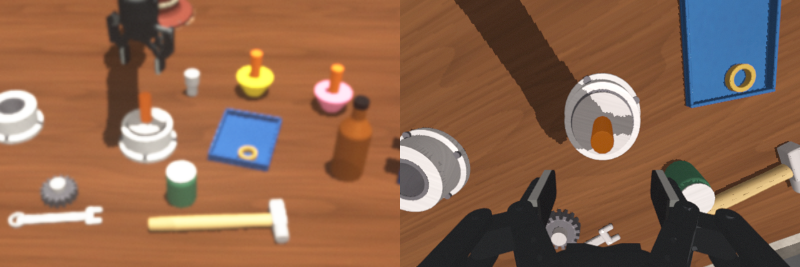

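The cone stands upright and level in the right-hand picture at (602,118), with the gripper clear of it and the bystanders unmoved. Handing in.

```bash
python3 -c "from h import *;print(ticket.close_job())"
```

```text
the job is handed in; nothing more can be done
None
```

The steel cone is fully home and upright in the matching carrier, let go, and I handed the job in at about 17 s of the 51 s allowed.

- **Seating:** I took the cone from the tray by its handle and lowered it into the wide cup. The wrist force reading at contact stayed around 11 N or less.
- **Rocking:** I leaned it over to 9.95°, a figure on which the arm's own pose and the wrist camera agree. I held it there for about a second, then brought it back upright. It moved freely, with force readings of at most about 8 N.
- **Final check:** The cone's rim is level and stands 9.9 mm above the carrier's rim, against 10 mm for fully home. The gripper was clear of it, with almost no force reading.
- **Bystanders:** The six found by the last detection (all but the spacer) are where they were to within about 4 mm, which is detection noise.
- **Disagreement:** The network gave a false position for the spacer, placing it at the small carrier. The pictures show it still lying in the tray, but I did not measure its position.

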